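Load a bearing ball and hold the spring gate open at the mark

ROBOT

A 6-joint arm with a two-finger parallel gripper is mounted at the origin on the work surface. World frame = base frame: x ahead of the robot, y to its left, z up, the work surface at z = 0. Lengths are in m, angles in rad, forces in N, time in s.
With the tool pointing down it reaches from about 0.225 to 0.875 m from the base axis. Payload 3.4 kg.
Tool frame: the origin (TCP) lies on the centre line of the jaws, within the pads' length; the fingertips stand env.tip_extent ahead of it and the grasp point (between the pads) lies 2 mm behind it (env.tip_extent is the distance from the TCP to the fingertips, in m); z points along the fingers, x is the direction in which the jaws open and shut, and the axes are right-handed (so a half turn about z gives the same grasp; the last joint's range is limited). The gripper opens to 85 mm and grips with 20 to 120 N. Pads are 22 mm wide; open, the fingers measure 114 mm over their backs; the gripper's body (76 mm by 85 mm) begins 54 mm behind the grasp point. The pads swing forward as they close: fully open they stand 13 mm farther back than shut.
Start: joints at [1.158, 0.276, 1.505, -0, 1.361, -0.121], TCP at [0.165, 0.551, 0.248] pointing down, gripper open.
Joint ranges: [-2.89, 2.89], [-0.75, 2.08], [0.22, 2.7], [-1.18, 4.32], [0.11, 2.71], [-2.7, 2.7]. Speed limits (rad/s): [2.57, 2.57, 3.14, 3.14, 3.14, 3.14].

INTERFACE

Orientations are given as [roll, pitch, yaw] about the fixed x, y, z axes, in that order (R = Rz(yaw) Ry(pitch) Rx(roll)).
In Python, from workcell import env gives the robot as it stands.
- The arm moves only by the tool play_rows, never from a script. Its argument "motion" is text: rows parted by semicolons, each of 7 numbers parted by spaces: the shift along the world's x, y, z in mm, then the turn, a rotation vector about the world's x, y, z in rad, then the opening, from -1 (shut) to 1 (fully open). A call has 1 to 20 rows; each row is the pose to reach, as a shift and turn from the pose commanded when the call began; what a row does not reach only later rows make up. A row lasts 1/8 s, in which the tool goes at most 62.5 mm and 10.7 degrees, less where a joint would pass 70% of its speed; a pose out of reach is approached as far as the arm can. A call with a gripper value outside its range is refused whole. The fingers move at their own pace and stop on an object; "grip_force" is the grip in N (left out, the last holds). Time passes only in rows, so rows that repeat a pose let the fingers close. It gives the time, the measured TCP pose, the force and the opening at its end, in the units of the state.
- env.get_obs(): the state, without advancing time (a new reading comes with each control period).
- env.get_image(name): name is "scene" or "top" or "wrist"; returns the picture (400x640x3 uint8, red, green, blue); there is no depth.
- env.camera_info(name): a dict with "intrinsics" (3x3 intrinsics, pixels), "k1" (the pictures are not rectified: a ray, as slopes to the right and down, at radius r is drawn at 1 + k1 r^2 times it, then the intrinsics apply), "rvec" (rotation vector, rad) and "tvec" (3), from world to camera coordinates, as OpenCV has them; the wrist camera has in their place "hand_eye" (4x4, takes a point from camera to tool coordinates, whose origin is the TCP and whose axes are the tool frame's). Camera axes: x right, y down, z forward; pixel columns grow to the right and rows downward; lengths in m; the calibration is good to about 2 mm. A picture is of the moment at which its call begins: read the wrist's pose just before it. camera_info takes no time and is no camera call.
- env.job_done(): hands the job in, once; it reports no verdict.
Trained networks look in the newest picture that a camera, given by its name, has taken for a name from the list of things; names that differ only in an ending like _2 or _b are one class to them, and where a whole thing is asked for, a point or a joint stands for the part that bears it (a point fixed in the world has none). Each returns a list of dicts, best first, with "score" (0 to 1); they miss things now and then, are a little off and sometimes report something else, mostly with a low value. They report only what shows in the picture. A call takes as long as a camera call.
- env.look_for(name, camera): "box" ([left, top, right, bottom] as shares, 0 to 1, of the picture: columns of its width, rows of its height, round what is visible of it).
- env.silhouettes(name, camera): "pixels" (400x640 bool, what is visible of it) and "box" ([left, top, right, bottom] as shares, 0 to 1, of the picture: columns of its width, rows of its height, round what is visible of it).
The state is a dict: "t": time; "joint_positions": joint angles; "qvel": joint speeds; "tau": joint torques, N m; "tcp_pos": TCP position; "orientation": TCP orientation; "contact_force": force on the tool from outside, world axes, zero at the start; "moment": the same for the moment, N m; "gripper_width": finger opening in m.
Only numpy, scipy, OpenCV 4.12 (cv2) and the standard library are available. Lean on these libraries where they do the work, as an engineer would, in place of code of your own. Each camera call takes 0.05 s, during which the arm holds its last target.

TASK

Raise the blue loading tray by its black bar to 30 degrees (its rim then lies along the green line on the white post), keep it there until the ball has rolled into the hopper, and lower it fully back to level. Then pull the spring-return gate by its red bar until its red pointer is in line with the green marker, so that the ball drops through into the green catch tray, and finish while still gripping the bar and holding the pointer there: the gate springs shut when let go. Leave the drilled block, the file and the wooden case alone.

Things in the scene. Friction and masses are not known exactly. Their poses are not given: they have to be found in the camera images.
- feeder: Bench fixture, fixed; position and yaw vary. Origin on the bench under the middle of the hopper, z up; y runs along gate and tray: gate handle at -y, tray handle at +y. 'F(x, y, z)' below: mm in this frame. Base x -45..42, y -125..135. Guide rails at x +-34, tops at z 72, y -122..106. White post with the green 30 degree line: x -27, y 46..84, top z 186.
- hopper (a point): Middle of the hopper's bottom, on the gate plate, F(0, 0, 72). Hopper inside 36 x 36 mm, clear side walls 4 mm thick, up to z 140 (on the +y side to z 106). Under the gate a chute leads the ball to +x.
- catch_tray (a point): Middle of the green catch tray's floor, F(76, 0, 4). Inside 63 x 62 mm, walls to z 32.
- loading_tray (a joint): Tilt of the blue tray, rad: 0 = level on its stop, grows as its handle end is raised; 30 degrees = 0.524, end stop 1.0. Stiff hinge: it stays where left, about 5 N at the handle moves it. Tray 34 x 112 mm, rim 28 mm above the hinge. When level its black floor falls 5 degrees to the handle end, where the ball waits; at 30 degrees the ball is in the hopper within about 1 s.
- tray_hinge (a point): Point on the tray's hinge axis (parallel to feeder x), F(0, 22, 108), at its pouring edge beside the hopper.
- tray_handle (a point): Middle of the tray's black handle bar: round, 12 mm thick, parallel to feeder x, 55 mm clear length. 170 mm from the hinge in y and 14 mm above it: F(0, 192, 122) when level; turns with the tray on a 171 mm radius arc. 52 mm free to the tray's end wall, 80 mm below. Grip from above, fingers closing along feeder y.
- gate: Gate slide; origin at the middle of its red handle bar, F(0, -95, 105) when shut; axes as the feeder's. Bar round, 12 mm thick, along x, 46 mm clear length, 33 mm above the plate, 67 mm free towards the hopper. Grip from above, fingers closing along y. Slides to feeder -y, up to 65 mm; spring 4 N at first, 15 N at 50 mm, shuts it when let go. Pulled too far it closes the hopper again.
- gate_pointer (a point): Tip of the red pointer on the gate plate's +x edge, F(28, -50, 80) when shut; moves with the gate.
- mark (a point): Tip of the green marker on the +x guide rail, F(30, -86 to -100, 80): 36 to 50 mm from the shut pointer towards -y, different each start but fixed during a run; axes as the feeder's. The gate is at the mark when the pointer has the same feeder y as this point.
- ball_center (a point): Centre of the bearing-steel ball, 24 mm diameter, 57 g; starts in the tray at its handle end.
- workpiece_center (a point): Centre of a drilled steel block 60 x 35 x 25 mm on the bench; leave alone.
- file_center (a point): Hand file, 245 mm long, 27 mm high, wooden handle towards its -x; the point is at its ferrule, 13 mm above the bench; leave alone.
- case_center (a point): Centre of a closed wooden instrument case 92 x 152 x 46 mm; leave alone.

How it is judged:
On the way, in this order (a step that is already met when the one before it is completed fails the run):
1. the tray is tipped to 30 degrees (25 to 35) and the ball has rolled into the hopper (value of joint loading_tray between 0.436 and 0.611 rad and x of ball_center in the frame of feeder between -0.018 and 0.018 m and y of ball_center in the frame of feeder between -0.02 and 0.02 m and z of ball_center in the frame of feeder between 0.076 and 0.105 m), for 0.2 s.
2. the tray is back level (within 3.5 degrees) with the ball still in the hopper (value of joint loading_tray below 0.061 rad and x of ball_center in the frame of feeder between -0.018 and 0.018 m and y of ball_center in the frame of feeder between -0.02 and 0.02 m and z of ball_center in the frame of feeder between 0.076 and 0.105 m), for 0.2 s.
3. the gripped gate is at the marker and the ball is in the catch tray (y of gate_pointer in the frame of mark between -0.003 and 0.003 m and contact force between the fingers and gate above 3 N and x of ball_center in the frame of feeder between 0.036 and 0.108 m and y of ball_center in the frame of feeder between -0.035 and 0.035 m and z of ball_center in the frame of feeder between 0.005 and 0.036 m), for 0.3 s.
At the end, for the whole second after the job is handed in: The robot holds the gate still, with the red pointer within 3 mm of the green marker along the gate and the fingers bearing on the gate with over 3 N; the ball lies in the green catch tray and the loading tray is level within 3.5 degrees (all of step 3 and value of joint loading_tray below 0.061 rad and linear speed of gate below 0.01 m/s); the arm keeps its last pose, push and grip.
It fails at once if the tray is tipped beyond 43 degrees (value of joint loading_tray above 0.75 rad).
It fails at once if the workpiece is moved more than 25 mm (distance of workpiece_center from where it was at the start of the episode above 0.025 m).
It fails at once if the file is moved more than 25 mm (distance of file_center from where it was at the start of the episode above 0.025 m).
It fails at once if the case is moved more than 25 mm (distance of case_center from where it was at the start of the episode above 0.025 m).
It also fails if it takes over 48 s, if anything falls off the work surface, if the arm or the gripper's body presses on something with over 40 N, if the wrist force passes 120 N, or if a joint passes its speed limit or range.

## Working session

There is one attempt and no reset: what is moved stays moved. The work goes in short steps, Python scripts to look and compute and a tool call to move; the robot and the scene stay as the last step left them, time stands still between calls to the robot, and variables do not carry over. Pictures are saved under pics/ and viewed, and the job is handed in when it is done.

Besides the shell and the picture viewer there is one more tool, called after ">>>" in YAML: its name, and indented under it one key for each argument. play_rows: Moves the arm, as the interface text tells. Its arguments: {"type":"object","properties":{"motion":{"type":"string"},"grip_force":{"type":"number"}},"required":["motion"]}

```bash
mkdir -p pics; ls
python3 - <<'E'
from workcell import env
import cv2, numpy as np
for n in ["scene","top"]:
    im=env.get_image(n); cv2.imwrite(f"pics/{n}0.png",im[:,:,::-1])
    print(n,env.camera_info(n))
print(env.camera_info("wrist"), env.tip_extent)
print(env.get_obs())
E
```

```text
pics
scene {'intrinsics': array([[387.73873411,   0.        , 323.3572829 ],
       [  0.        , 387.73873411, 198.54215484],
       [  0.        ,   0.        ,   1.        ]]), 'k1': -0.0888226223396392, 'rvec': array([ 2.3105181 ,  1.18370598, -0.36468132]), 'tvec': array([-0.30083289, -0.35531359,  1.23351633])}
top {'intrinsics': array([[379.39424864,   0.        , 323.94943167],
       [  0.        , 379.39424864, 200.12553675],
       [  0.        ,   0.        ,   1.        ]]), 'k1': -0.03963243228280627, 'rvec': array([ 2.18997242, -2.17743259,  0.06099481]), 'tvec': array([-0.07514851,  0.57657607,  0.84226375])}
{'intrinsics': array([[286.48576002,   0.        , 317.02708725],
       [  0.        , 286.48576002, 198.80166874],
       [  0.        ,   0.        ,   1.        ]]), 'k1': -0.049223646127576334, 'hand_eye': array([[ 9.99998752e-01, -6.60714786e-04,  1.43498161e-03,
        -9.62392250e-04],
       [ 1.59261841e-04,  9.45875879e-01,  3.24528575e-01,
        -8.33247982e-02],
       [-1.57173532e-03, -3.24527941e-01,  9.45874804e-01,
        -1.25704776e-01],
       [ 0.00000000e+00,  0.00000000e+00,  0.00000000e+00,
         1.00000000e+00]])} 0.017
{'t': 0.1, 'joint_positions': array([ 1.15798866e+00,  2.76499235e-01,  1.50598624e+00,  2.96973669e-05,
        1.36068454e+00, -1.20986985e-01]), 'qvel': array([ 1.25585192e-03, -4.71965925e-05, -3.47797488e-03,  8.23139179e-04,
        2.12517645e-03, -1.18911589e-03]), 'tau': array([ 2.59008884e-03, -4.17692578e+01, -2.46405298e+01, -2.84830712e-04,
        5.87739007e-03, -9.65178913e-06]), 'tcp_pos': array([0.1652401 , 0.55029714, 0.24755281]), 'orientation': array([-3.14137346e+00,  1.56233647e-03,  1.27896960e+00]), 'contact_force': array([0.65701479, 0.88934272, 0.32688954]), 'moment': array([ 0.04489081, -0.0215536 , -0.00408905]), 'gripper_width': 0.08509033819094511}
```

View pics/scene0.png

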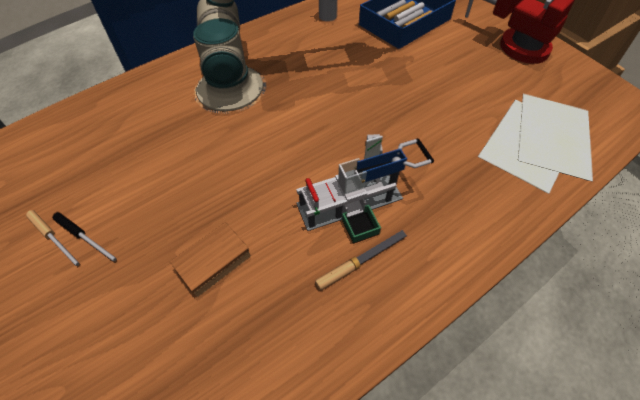

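View pics/top0.png

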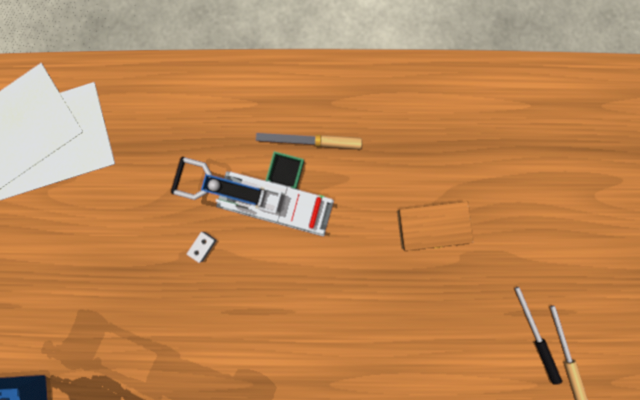

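```bash
cat > h.py <<'E'
import numpy as np, cv2
from scipy.spatial.transform import Rotation as R
from workcell import env
def proj(name,P,pose=None):
    ci=env.camera_info(name); P=np.atleast_2d(P).astype(float)
    if name=="wrist":
        p,o=pose; Rt=R.from_euler('xyz',o).as_matrix(); he=ci['hand_eye']
        Pt=(P-p)@Rt; Pc=(Pt-he[:3,3])@he[:3,:3]
    else:
        Pc=P@cv2.Rodrigues(ci['rvec'])[0].T+ci['tvec']
    s=Pc[:,:2]/Pc[:,2:]; r2=(s**2).sum(1,keepdims=True); s=s*(1+ci['k1']*r2)
    K=ci['intrinsics']; return s*[K[0,0],K[1,1]]+K[:2,2]
def F2W(f,P):
    P=np.atleast_2d(P); c,s=np.cos(f[2]),np.sin(f[2])
    return np.c_[f[0]+c*P[:,0]-s*P[:,1], f[1]+s*P[:,0]+c*P[:,1],P[:,2]]
def W2F(f,P):
    P=np.atleast_2d(P); c,s=np.cos(f[2]),np.sin(f[2]); d=P[:,:2]-np.array(f[:2])
    return np.c_[c*d[:,0]+s*d[:,1],-s*d[:,0]+c*d[:,1],P[:,2]]
E
python3 - <<'E'
from h import *
for n in ["top","scene"]:
    for nm in ["tray_handle","gate","ball_center","mark","gate_pointer"]:
        r=env.look_for(nm,n)
        for d in r[:2]: print(n,nm,np.round(np.array(d['box'])*[640,400,640,400],1),round(d['score'],2))
    print(proj(n,[[0,0,0],[.5,0,0],[.5,.5,0]]))
a=cv2.imread("pics/top0.png")[140:265,160:345]; cv2.imwrite("pics/topz.png",cv2.resize(a,None,fx=4.3,fy=4.3,interpolation=cv2.INTER_CUBIC))
a=cv2.imread("pics/scene0.png")[125:250,285:445]; cv2.imwrite("pics/scenez.png",cv2.resize(a,None,fx=4.5,fy=4.5,interpolation=cv2.INTER_CUBIC))
E
```

```text
top tray_handle [171.8 159.2 262.  209.1] 0.83
top tray_handle [236.9 178.5 328.9 228.9] 0.58
top mark [170.5 158.1 260.1 204.1] 0.61
top mark [168.2 152.1 334.1 235.1] 0.58
top gate_pointer [239.1 177.6 325.4 229.6] 0.56
[[290.73845663 454.93637026]
 [292.68794655 233.77957414]
 [ 81.40335312 231.89388372]]
scene tray_handle [357.2 140.7 436.3 181.4] 0.67
scene gate [301.5 176.6 386.5 210. ] 0.93
scene gate_pointer [301.6 179.5 382.5 211.9] 0.7
[[229.9911291   88.26743224]
 [319.7741662  191.52320139]
 [453.2698741  112.87357445]]
```

View pics/topz.png

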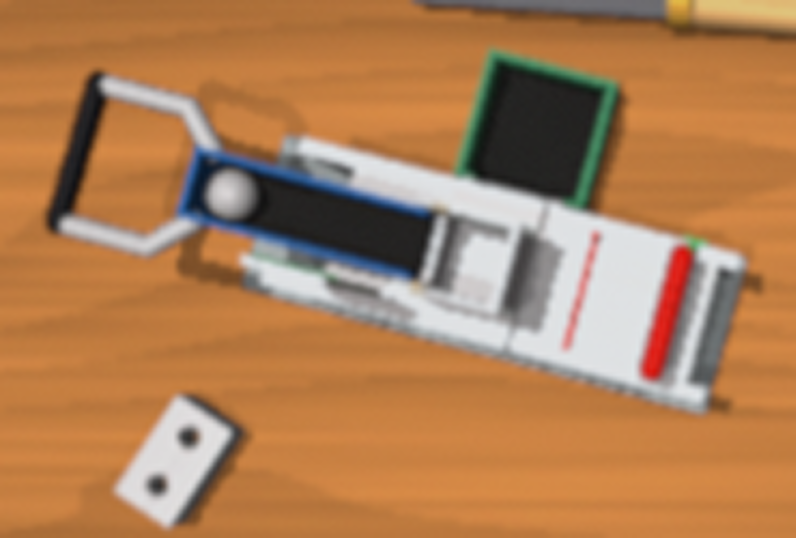

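View pics/scenez.png

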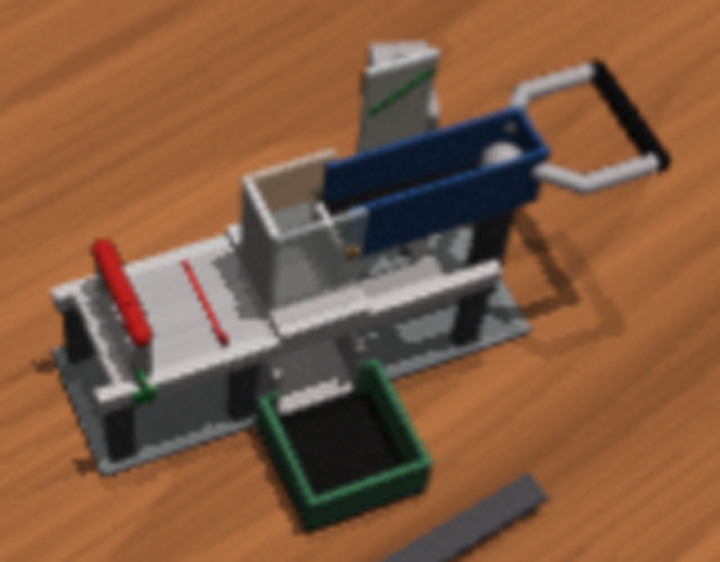

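```bash
cat > fit.py <<'E'
from h import *
from scipy.optimize import least_squares
def t(u,v): return [160+(u+.5)/4.3-.5,140+(v+.5)/4.3-.5]
def s(u,v): return [285+(u+.5)/4.5-.5,125+(v+.5)/4.5-.5]
T=[([0,192,122],t(77,151)),([0,-95,105],t(667.5,313)),
 ([76-35.5*0,0,32],t(541,128))]
S=[([0,192,122],s(629,114)),([0,-95,105],s(121,291))]
Pt=np.array([a for a,b in T])/1e3; pt=np.array([b for a,b in T]); Ps=np.array([a for a,b in S])/1e3; ps=np.array([b for a,b in S])
def f(x): return np.r_[(proj("top",F2W(x,Pt))-pt).ravel(),(proj("scene",F2W(x,Ps))-ps).ravel()]
r=least_squares(f,[.55,.05,-.2],loss='soft_l1'); print(r.x,np.round(f(r.x),2))
rt=least_squares(lambda x:f(x)[:6],r.x).x; print("top",rt)
rs=least_squares(lambda x:f(x)[6:],r.x).x; print("scene",rs)
x=r.x
print("handle",F2W(x,[[0,.192,.122]]),"gate",F2W(x,[[0,-.095,.105]]))
# mark candidates
for y in range(-84,-104,-4): print(y,proj("top",F2W(x,[[.030,y/1e3,.08]])),t(697,243),proj("scene",F2W(x,[[.030,y/1e3,.08]])),s(144,387))
E
python3 fit.py
```

```text
[ 0.57039614  0.03784205 -0.26133305] [ 0.24  0.06 -0.17  0.16 -1.4   0.48 -0.28  1.11  0.04  0.75]
top [ 0.57085704  0.03698433 -0.26160416]
scene [ 0.56857399  0.03972532 -0.25977842]
handle [[0.6200029  0.22332296 0.122     ]] gate [[ 0.54585112 -0.05393236  0.105     ]]
-84 [[313.82436721 197.84812586]] [321.7093023255814, 196.12790697674419] [[320.79790946 204.90486111]] [316.6111111111111, 210.61111111111111]
-88 [[315.65358501 198.34713815]] [321.7093023255814, 196.12790697674419] [[319.16180695 205.42781378]] [316.6111111111111, 210.61111111111111]
-92 [[317.48332895 198.846293  ]] [321.7093023255814, 196.12790697674419] [[317.5229182  205.95163763]] [316.6111111111111, 210.61111111111111]
-96 [[319.31358836 199.34558751]] [321.7093023255814, 196.12790697674419] [[315.88125332 206.47632934]] [316.6111111111111, 210.61111111111111]
-100 [[321.14435258 199.84501878]] [321.7093023255814, 196.12790697674419] [[314.23682261 207.00188551]] [316.6111111111111, 210.61111111111111]
```

>>> play_rows:
  motion: "50 -36 0 0 0 0.01 0.1;100 -72 0 0 0 0.03 0.1;150 -108 0 0 0 0.03 0.1;200 -144 0 0 0 0.03 0.1;250 -180 0 0 0 0.03 0.1;300 -216 0 0 0 0.03 0.1;350 -252 0 0 0 0.03 0.1;400 -288 0 0 0 0.03 0.1;430 -309 0 0 0 0.03 0.1;455 -327 0 0 0 0.03 0.1;455 -327 0 0 0 0.03 0.1;455 -327 0 0 0 0.03 0.1"
  grip_force: 40

```text
t: 2.1
tcp_pos: [0.6198, 0.2241, 0.2482]
orientation: [-3.14, -0.0, 1.309]
contact_force: [-0.4, 0.1, -0.3]
gripper_width: 0.047
```

Run:
```python
from h import *
o=env.get_obs(); im=env.get_image("wrist"); np.save("w1.npy",np.r_[o['tcp_pos'],o['orientation']])
cv2.imwrite("pics/w1.png",im[:,:,::-1]); print(o['t'],o['tcp_pos'],o['orientation'],o['gripper_width'],o['contact_force'])
f=[0.5704,0.0378,-0.2613]
print(proj("wrist",F2W(f,np.array([[0,192,122],[-27,192,122],[27,192,122],[0,134,136]])/1e3),(o['tcp_pos'],o['orientation'])))
```

```text
2.1 [0.61979322 0.22405609 0.24815561] [-3.14038233e+00 -2.42977625e-04  1.30892127e+00] 0.04700029048155725 [-0.43095427  0.09671559 -0.26624134]
[[316.88220063 196.23019394]
 [316.85525301 167.6506366 ]
 [316.90756646 222.99780342]
 [251.17239598 201.31677981]]
```

View pics/w1.png

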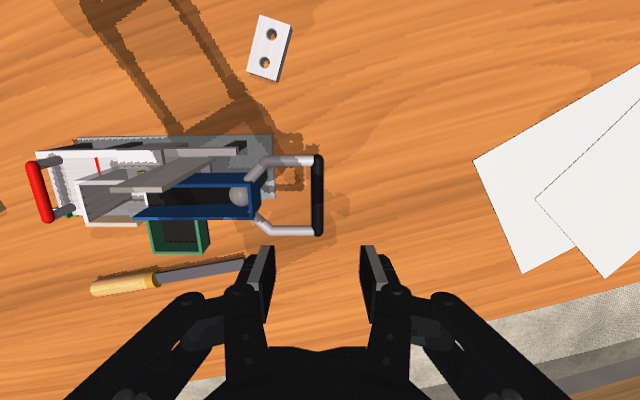

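>>> play_rows:
  motion: "0 0 -40 0 0 0 0.1;0 0 -80 0 0 0 0.1;0 0 -110 0 0 0 0.1;0 0 -128 0 0 0 0.1;0 0 -128 0 0 0 0.1;0 0 -128 0 0 0 -1;0 0 -128 0 0 0 -1;0 0 -128 0 0 0 -1;0 0 -128 0 0 0 -1;0 0 -128 0 0 0 -1"
  grip_force: 40

```text
t: 3.4
tcp_pos: [0.6209, 0.2235, 0.1219]
orientation: [3.14, -0.001, 1.309]
contact_force: [-1.2, -1.3, 5.5]
gripper_width: 0.0108
```

Run:
```python
from h import *
im=env.get_image("wrist");cv2.imwrite("pics/w2.png",im[:,:,::-1])
o=env.get_obs();print(o['tcp_pos'],o['gripper_width'],o['contact_force'])
```

```text
[0.62083552 0.22356623 0.12191202] 0.01060691460092847 [-1.26370987 -0.46888833  6.21716816]
```

View pics/w2.png

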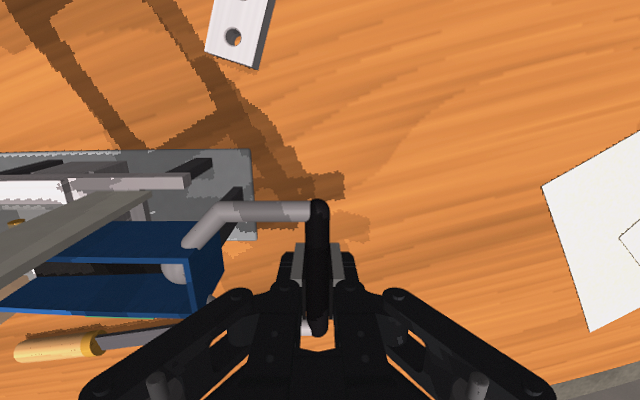

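>>> play_rows:
  motion: "-0.3 -1 11 0 0 0 -1;-0.9 -3.2 22 0 0 0 -1;-1.6 -6 33 0 0 0 -1;-2.4 -9.1 43.5 0 0 0 -1;-3.5 -13 54 0 0 0 -1;-4.7 -17.7 64 0 0 0 -1;-6.2 -23 74 0 0 0 -1;-7.7 -28.8 83 0 0 0 -1;-7.7 -28.8 83 0 0 0 -1;-7.7 -28.8 83 0 0 0 -1;-7.7 -28.8 83 0 0 0 -1;-7.7 -28.8 83 0 0 0 -1;-7.7 -28.8 83 0 0 0 -1;-7.7 -28.8 83 0 0 0 -1;-7.7 -28.8 83 0 0 0 -1;-7.7 -28.8 83 0 0 0 -1;-7.7 -28.8 83 0 0 0 -1;-7.7 -28.8 83 0 0 0 -1"

```text
t: 5.7
tcp_pos: [0.6135, 0.1963, 0.2054]
orientation: [3.139, -0.004, 1.309]
contact_force: [2.3, 5.8, 4.1]
gripper_width: 0.0104
```

Run:
```python
from h import *
im=env.get_image("wrist");cv2.imwrite("pics/w3.png",im[:,:,::-1])
a=env.get_image("scene")[100:250,285:445,::-1]; cv2.imwrite("pics/s3.png",cv2.resize(a,None,fx=4,fy=4,interpolation=cv2.INTER_CUBIC))
o=env.get_obs();print(o['t'],o['tcp_pos'],o['gripper_width'],o['contact_force'])
```

```text
5.8 [0.61353882 0.19625357 0.20541126] 0.010501452327185072 [2.37527507 4.75167796 4.4356683 ]
```

View pics/w3.png

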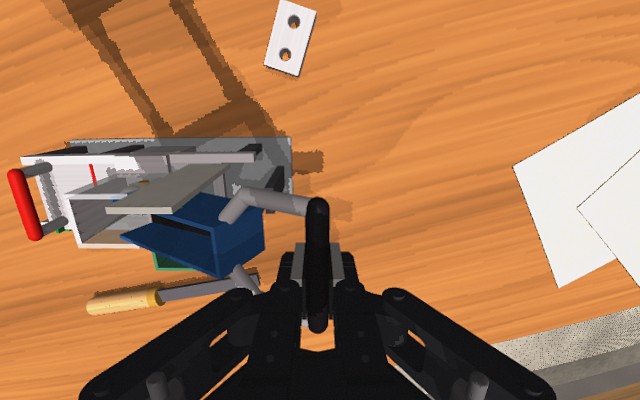

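View pics/s3.png

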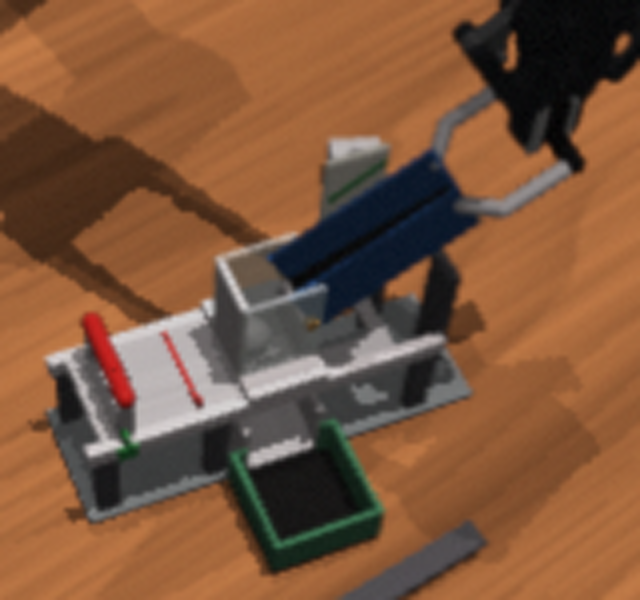

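>>> play_rows:
  motion: "1.5 5.8 -9 0 0 0 -1;3 11.1 -19 0 0 0 -1;4.2 15.8 -29 0 0 0 -1;5.3 19.7 -39.5 0 0 0 -1;6.1 22.8 -50 0 0 0 -1;6.8 25.6 -61 0 0 0 -1;7.4 27.8 -72 0 0 0 -1;7.7 28.8 -80 0 0 0 -1;7.7 28.8 -83 0 0 0 -1;7.7 28.8 -84.5 0 0 0 -1;7.7 28.8 -84.5 0 0 0 -1;7.7 28.8 -84.5 0 0 0 -1;7.7 28.8 -84.5 0 0 0 -1;7.7 28.8 -84.5 0 0 0 -1"

```text
t: 7.55
tcp_pos: [0.6208, 0.2235, 0.1217]
orientation: [3.139, -0.001, 1.309]
contact_force: [-1.5, 0.9, 15.8]
gripper_width: 0.0106
```

Run:
```python
from h import *
a=env.get_image("scene")[100:250,285:445,::-1]; cv2.imwrite("pics/s4.png",cv2.resize(a,None,fx=4,fy=4,interpolation=cv2.INTER_CUBIC))
o=env.get_obs();print(o['t'],o['tcp_pos'],o['gripper_width'],o['contact_force'])
```

```text
7.6 [0.62077091 0.22353898 0.12168201] 0.009992378462840514 [-0.57565941  1.43291674 16.85503328]
```

View pics/s4.png

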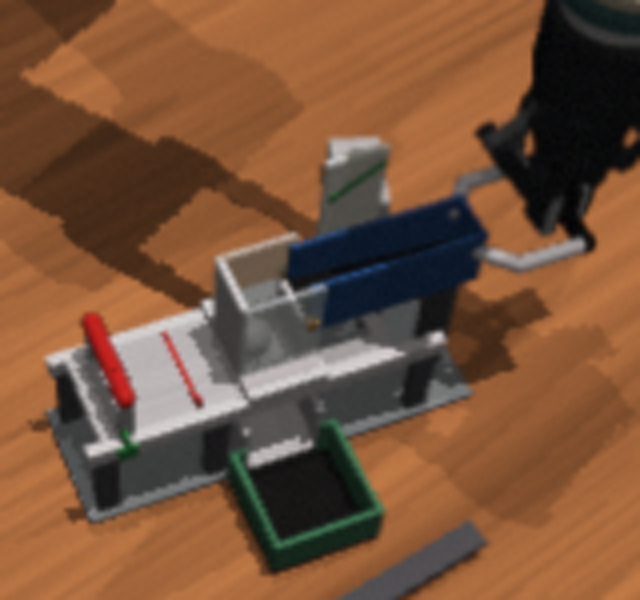

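>>> play_rows:
  motion: "0 0 0 0 0 0 0.1;0 0 0 0 0 0 0.1;0 0 0 0 0 0 0.1;0 0 30 0 0 0 0.1;0 0 80 0 0 0 0.1;0 0 120 0 0 0 0.1;0 0 127 0 0 0 0.1;-15 -56 127 0 0 0 0.1;-30 -112 127 0 0 0 0.1;-45 -168 127 0 0 0 0.1;-60 -224 127 0 0 0 0.1;-75 -278 127 0 0 0 0.1;-75 -278 127 0 0 0 0.1;-75 -278 127 0 0 0 0.1;-75 -278 127 0 0 0 0.1"

```text
t: 9.48
tcp_pos: [0.5455, -0.053, 0.2451]
orientation: [-3.14, -0.001, 1.311]
contact_force: [-0.5, -0.3, -0.6]
gripper_width: 0.0471
```

Run:
```python
from h import *
o=env.get_obs(); im=env.get_image("wrist")
cv2.imwrite("pics/w5.png",im[:,:,::-1]); print(o['t'],o['tcp_pos'],o['orientation'],o['gripper_width'],o['contact_force'])
f=[0.5704,0.0378,-0.2613]
P=np.array([[0,-95,105],[28,-50,80],[30,-86,80],[30,-100,80],[0,192,122]])/1e3
print(proj("wrist",F2W(f,P),(o['tcp_pos'],o['orientation'])))
a=im[100:300,240:440,::-1]; cv2.imwrite("pics/w5z.png",cv2.resize(a,None,fx=3,fy=3,interpolation=cv2.INTER_CUBIC))
```

```text
9.475 [ 0.54545909 -0.05301398  0.24514989] [-3.14030514e+00 -5.72692011e-04  1.31054049e+00] 0.04712046732677231 [-0.49251381 -0.2759549  -0.64773032]
[[316.67979166 191.93915626]
 [357.97409683 209.58436077]
 [324.90245464 211.30682914]
 [312.05497044 211.30648306]
 [610.71192369 197.63566559]]
```

View pics/w5.png

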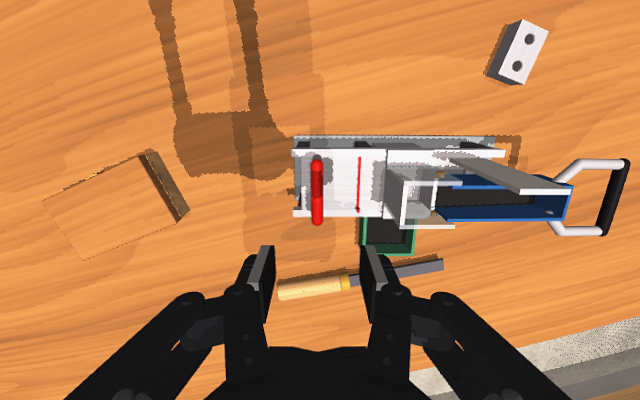

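View pics/w5z.png

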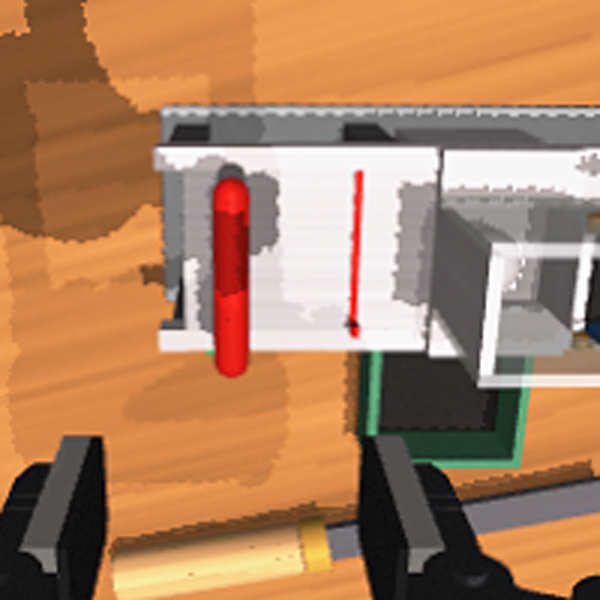

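>>> play_rows:
  motion: "48 -13 -30 0 0 0 0.1;97 -26 -70 0 0 0 0.1;97 -26 -70 0 0 0 0.1;97 -26 -70 0 0 0 0.1;97 -26 -70 0 0 0 0.1"

```text
t: 10.15
tcp_pos: [0.6421, -0.0795, 0.1776]
orientation: [3.14, -0.0, 1.31]
contact_force: [-0.1, 0.8, 1.1]
gripper_width: 0.0469
```

Run:
```python
from h import *
o=env.get_obs(); im=env.get_image("wrist")
np.save("w6.npy",np.r_[o['tcp_pos'],o['orientation']])
print(o['t'],o['tcp_pos'],o['orientation'])
f=[0.5704,0.0378,-0.2613]
P=np.array([[0,-95,105],[28,-50,80],[30,-86,80],[30,-100,80]])/1e3
print(proj("wrist",F2W(f,P),(o['tcp_pos'],o['orientation'])))
cv2.imwrite("pics/w6.png",im[:,:,::-1])
a=im[60:220,250:410,::-1]; cv2.imwrite("pics/w6z.png",cv2.resize(a,None,fx=3.75,fy=3.75,interpolation=cv2.INTER_CUBIC))
```

```text
10.15 [ 0.64208967 -0.07948244  0.1776474 ] [ 3.13956281e+00 -2.25201127e-04  1.31000934e+00]
[[317.76524291  74.4905458 ]
 [377.179273   117.37142744]
 [329.49642823 119.91457693]
 [310.96054296 119.90430066]]
```

View pics/w6.png

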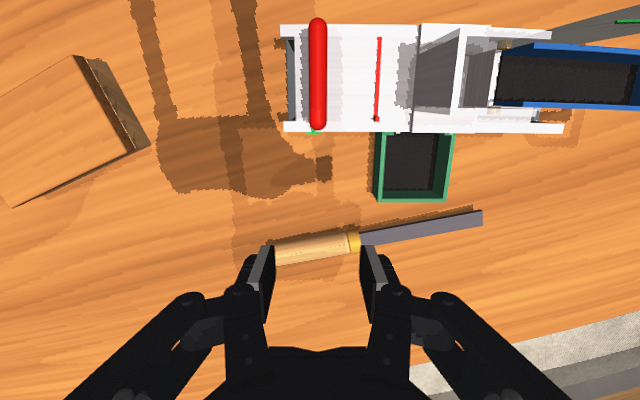

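View pics/w6z.png

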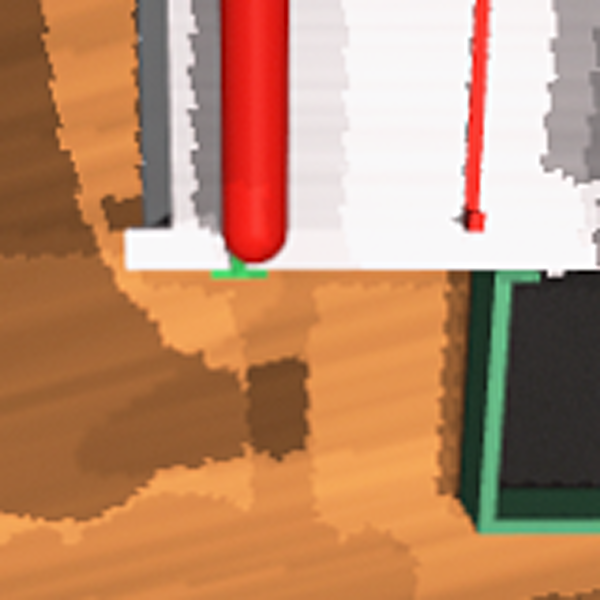

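>>> play_rows:
  motion: "-48 13 0 0 0 0 0.1;-96 25.5 0 0 0 0 0.1;-96 25.5 0 0 0 0 0.1;-96 25.5 -30 0 0 0 0.1;-96 25.5 -60 0 0 0 0.1;-96 25.5 -74 0 0 0 0.1;-96 25.5 -74 0 0 0 0.1;-96 25.5 -74 0 0 0 -1;-96 25.5 -74 0 0 0 -1;-96 25.5 -74 0 0 0 -1;-96 25.5 -74 0 0 0 -1;-96 25.5 -74 0 0 0 -1"
  grip_force: 70

```text
t: 11.7
tcp_pos: [0.5476, -0.0542, 0.1031]
orientation: [3.139, -0.002, 1.309]
contact_force: [1.1, 3.2, 5.8]
gripper_width: 0.0102
```

Run:
```python
from h import *
o=env.get_obs(); im=env.get_image("wrist")
np.save("w7.npy",np.r_[o['tcp_pos'],o['orientation']])
print(o['t'],o['tcp_pos'],o['orientation'],o['gripper_width'],o['contact_force'])
print(W2F([0.5704,0.0378,-0.2613],o['tcp_pos']))
cv2.imwrite("pics/w7.png",im[:,:,::-1])
```

```text
11.7 [ 0.54761455 -0.05419171  0.10312643] [ 3.13877726e+00 -1.68736962e-03  1.30859698e+00] 0.010191638848718884 [1.10463187 3.15731747 5.76197522]
[[ 0.00175283 -0.09475536  0.10312643]]
```

View pics/w7.png

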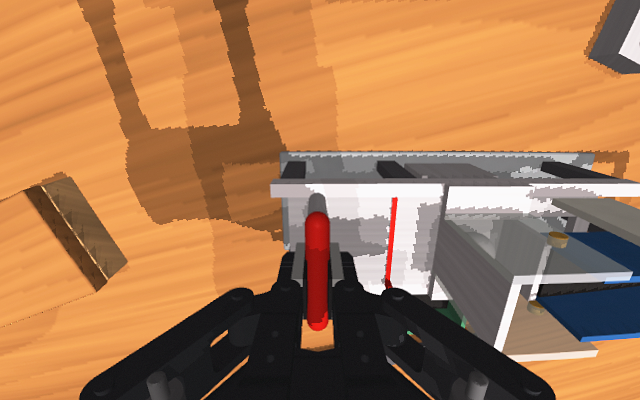

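>>> play_rows:
  motion: "-1.5 -5.8 0 0 0 0 -1;-3.1 -11.6 0 0 0 0 -1;-4.6 -17.4 0 0 0 0 -1;-6.2 -23.2 0 0 0 0 -1;-7.8 -29 0 0 0 0 -1;-9.3 -34.8 0 0 0 0 -1;-10.9 -40.6 0 0 0 0 -1;-12.3 -45.9 0 0 0 0 -1;-12.3 -45.9 0 0 0 0 -1;-12.3 -45.9 0 0 0 0 -1;-12.3 -45.9 0 0 0 0 -1;-12.3 -45.9 0 0 0 0 -1"

```text
t: 13.25
tcp_pos: [0.5362, -0.0971, 0.1032]
orientation: [3.138, -0.008, 1.307]
contact_force: [4.1, 13.3, 5.9]
gripper_width: 0.0098
```

Run:
```python
from h import *
o=env.get_obs(); im=env.get_image("wrist")
np.save("w8.npy",np.r_[o['tcp_pos'],o['orientation']])
print(o['t'],o['tcp_pos'],o['orientation'],o['gripper_width'],o['contact_force'])
print(W2F([0.5704,0.0378,-0.2613],o['tcp_pos']))
cv2.imwrite("pics/w8.png",im[:,:,::-1])
a=env.get_image("scene")[145:235,285:405,::-1]; cv2.imwrite("pics/s8.png",cv2.resize(a,None,fx=6,fy=6,interpolation=cv2.INTER_CUBIC))
a=env.get_image("top")[150:250,250:350,::-1]; cv2.imwrite("pics/t8.png",cv2.resize(a,None,fx=6,fy=6,interpolation=cv2.INTER_CUBIC))
```

```text
13.25 [ 0.53624869 -0.09710505  0.10315053] [ 3.13825816 -0.00751826  1.30684448] 0.00978637839057364 [ 4.14732052 13.32195857  5.88924979]
[[ 0.00185888 -0.13914822  0.10315053]]
```

View pics/w8.png

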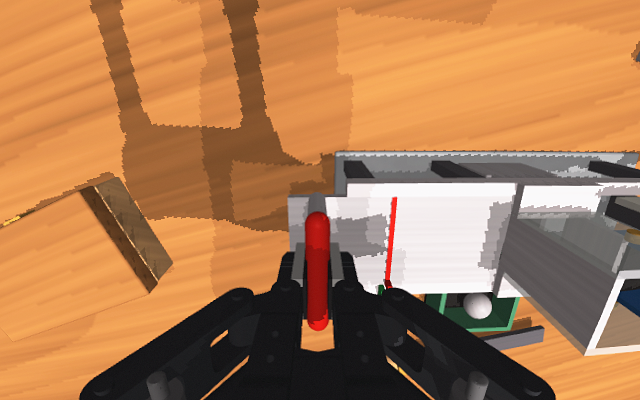

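View pics/s8.png

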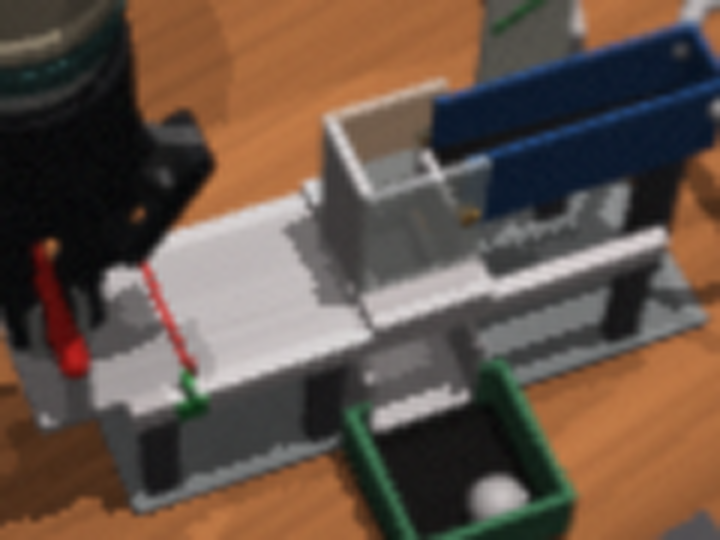

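View pics/t8.png

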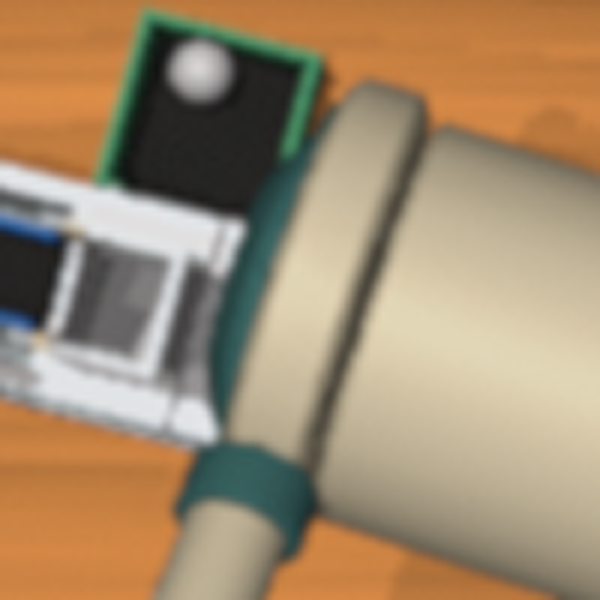

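Ball is in the green tray; the pull is 44.4 mm by TCP, so it is about 3 mm short of the marker.

>>> play_rows:
  motion: "-0.4 -1.5 0 0 0 0 -1;-0.9 -3.2 0 0 0 0 -1;-0.9 -3.2 0 0 0 0 -1;-0.9 -3.2 0 0 0 0 -1;-0.9 -3.2 0 0 0 0 -1;-0.9 -3.2 0 0 0 0 -1"

```text
t: 14.15
tcp_pos: [0.5355, -0.0999, 0.1032]
orientation: [3.138, -0.008, 1.307]
contact_force: [3.9, 13.1, 6.5]
gripper_width: 0.0095
```

Run:
```python
from h import *
o=env.get_obs(); im=env.get_image("wrist")
print(o['t'],o['tcp_pos'],o['orientation'],o['gripper_width'],o['contact_force'],abs(o['qvel']).max())
f=[0.5704,0.0378,-0.2613]; print(W2F(f,o['tcp_pos']))
a=im[240:320,340:440,::-1]; cv2.imwrite("pics/w9.png",cv2.resize(a,None,fx=7,fy=7,interpolation=cv2.INTER_CUBIC))
a=env.get_image("scene")[180:225,285:345,::-1]; cv2.imwrite("pics/s9.png",cv2.resize(a,None,fx=12,fy=12,interpolation=cv2.INTER_CUBIC))
for y in (-.094,-.098):
    for x in (.028,.030,.036): print(x,y,(proj("scene",F2W(f,[[x,y,.08]]))-[285,180]+.5)*12-.5)
    print((proj("wrist",F2W(f,[[.03,y,.08]]),(o['tcp_pos'],o['orientation']))-[340,240])*7)
```

```text
14.15 [ 0.53551742 -0.09991053  0.1031512 ] [ 3.13811729 -0.00825552  1.30674133] 0.009533544901773787 [ 3.94776055 13.14634808  6.53479172] 0.00099704622752405
[[ 0.00187718 -0.14204739  0.1031512 ]]
0.028 -0.094 [[382.16067998 311.94782608]]
0.03 -0.094 [[385.77092903 320.20044103]]
0.036 -0.094 [[396.65286663 345.074193  ]]
[[384.56540254 347.0790788 ]]
0.028 -0.098 [[362.46386291 318.2356941 ]]
0.03 -0.098 [[366.05407958 326.5027083 ]]
0.036 -0.098 [[376.8757676  351.41994987]]
[[340.14363165 347.83541543]]
```

View pics/w9.png

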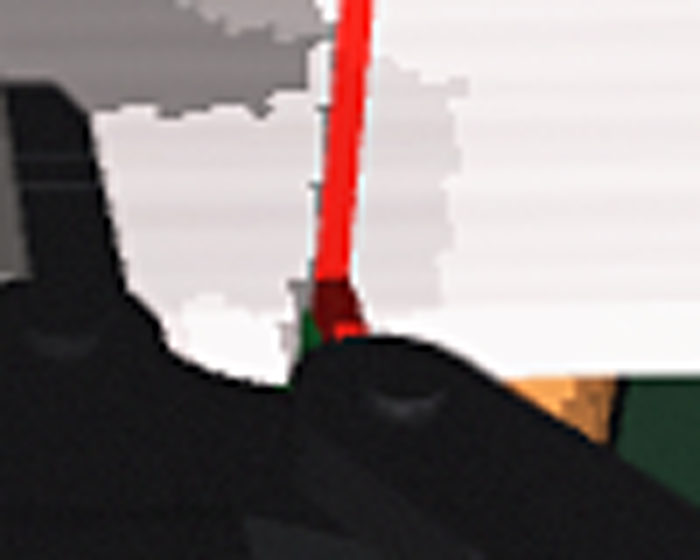

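View pics/s9.png

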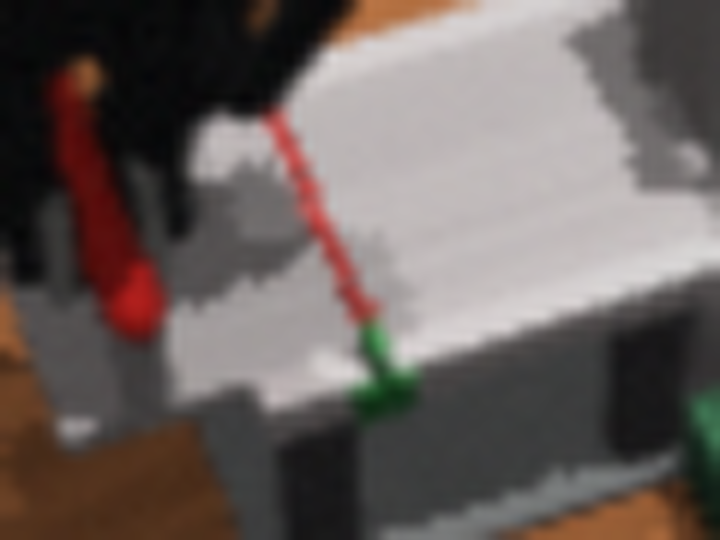

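```bash
cat > chk.py <<'E'
from h import *
f=[0.5704,0.0378,-0.2613]
from scipy.optimize import least_squares
def unp(p,z):  # scene px -> feeder xy at height z
    return least_squares(lambda q: (proj("scene",F2W(f,[[q[0],q[1],z]]))-p).ravel(),[.02,-.09],x_scale=.01).x
im=env.get_image("scene").astype(float)
r,g,b=im[...,0],im[...,1],im[...,2]
for nm,w in (("red",np.clip(r-np.maximum(g,b)-25,0,None)),("green",np.clip(g-np.maximum(r,b)-15,0,None))):
    for v in range(186,216):
        u=np.arange(303,322); ww=w[v,303:322]
        if ww.sum()>25:
            q=unp(np.array([(u*ww).sum()/ww.sum(),v]),.08); print(nm,v,round((u*ww).sum()/ww.sum(),2),np.round(q*1e3,1),int(ww.sum()))
E
python3 chk.py
```

```text
red 189 307.54 [-22.9 -97.6] 68
red 190 307.58 [-20.2 -98.4] 126
red 191 308.2 [-16.9 -98. ] 133
red 192 308.56 [-13.9 -98.2] 135
red 193 309.21 [-10.7 -97.7] 133
red 194 309.44 [ -7.8 -98.1] 90
red 195 310.1 [ -4.6 -97.7] 146
red 196 310.37 [ -1.8 -98. ] 112
red 197 310.52 [  1.  -98.6] 138
red 198 311.1 [  4.1 -98.3] 156
red 199 311.53 [  7.1 -98.3] 119
red 200 312.23 [ 10.3 -97.7] 112
red 201 312.57 [ 13.2 -98. ] 111
red 202 313.24 [ 16.3 -97.4] 108
red 203 313.4 [ 19. -98.] 82
red 204 313.86 [ 22. -98.] 116
red 205 314.78 [ 25.3 -96.9] 139
red 206 314.42 [ 27.6 -98.6] 60
green 207 315.73 [ 31.2 -96.8] 33
green 208 315.9 [ 33.9 -97.3] 67
green 209 316.16 [ 36.6 -97.7] 32
green 211 317.48 [ 42.7 -96.8] 75
green 212 316.05 [  44.1 -100.7] 87
green 213 316.11 [  46.6 -101.5] 45
```

>>> play_rows:
  motion: "0 0 0 0 0 0 -1;0 0 0 0 0 0 -1;0 0 0 0 0 0 -1;0 0 0 0 0 0 -1;0 0 0 0 0 0 -1;0 0 0 0 0 0 -1"

```text
t: 15.05
tcp_pos: [0.5355, -0.0999, 0.1032]
orientation: [3.138, -0.008, 1.307]
contact_force: [4.3, 13.8, 5.2]
gripper_width: 0.0098
```

```bash
python3 chk.py | tail -12
python3 - <<'E'
from h import *
o=env.get_obs(); print(o['t'],W2F([0.5704,0.0378,-0.2613],o['tcp_pos']),o['gripper_width'],o['contact_force'])
a=env.get_image("scene")[120:250,285:445,::-1]; cv2.imwrite("pics/s10.png",cv2.resize(a,None,fx=4.5,fy=4.5,interpolation=cv2.INTER_CUBIC))
E
```

```text
red 201 312.56 [ 13.2 -98. ] 110
red 202 313.22 [ 16.3 -97.5] 110
red 203 313.42 [ 19.1 -98. ] 81
red 204 313.86 [ 22. -98.] 116
red 205 314.76 [ 25.3 -97. ] 140
red 206 314.43 [ 27.6 -98.6] 60
green 207 315.74 [ 31.2 -96.8] 34
green 208 315.93 [ 33.9 -97.3] 67
green 209 316.12 [ 36.6 -97.8] 33
green 211 317.51 [ 42.7 -96.7] 73
green 212 316.09 [  44.1 -100.6] 90
green 213 316.12 [  46.6 -101.5] 43
15.1 [[ 0.00186472 -0.14210312  0.10313888]] 0.009475728192500688 [ 5.14194934 14.12352982  6.50914452]
```

View pics/s10.png

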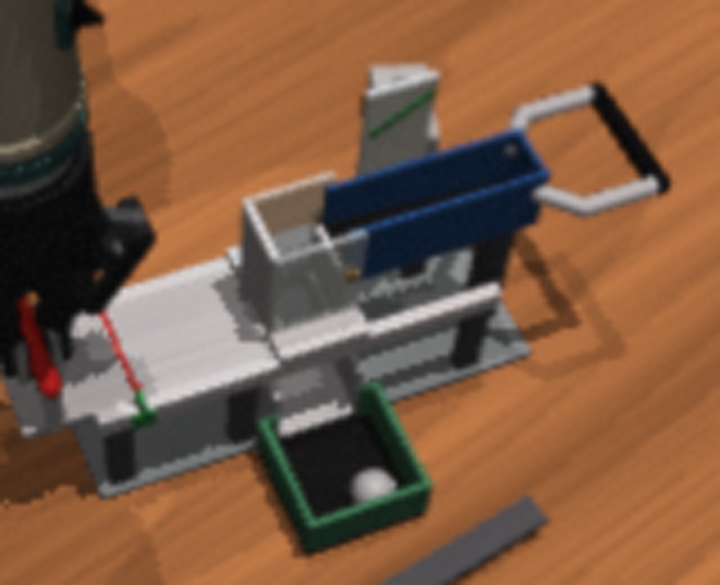

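The picture shows the ball in the green tray at (374,487), the tray level, and the red pointer running straight into the green marker at (142,400). The gate is holding still.

```bash
python3 -c "
from workcell import env
print(env.job_done())"
```

```text
the job is handed in; nothing more can be done
None
```

The job is handed in at about 15 s of the 48 s allowed. The ball is in the green catch tray, and the arm is still gripping the gate with the pointer at the marker.

- **Tray:** I raised the tray by its black bar to about 30 degrees, its rim parallel to the green line. I held it about 1.3 s until the ball showed in the hopper, then lowered it onto its stop. The last picture shows it level.
- **Gate:** I pulled the red bar 47.3 mm by the arm's own position. The first pull stopped about 3 mm short and I corrected it.
- **Pointer check:** The wrist camera put the marker 47.4–47.7 mm from the shut pointer. The scene camera put pointer and marker within about 1 mm of each other (y near -98 and -97.3 mm in the feeder frame). The two cameras disagree slightly on which side the pointer lies, but both are well inside 3 mm.
- **Holding:** The position did not change over 0.9 s. The force along the pull is about 15 N, and the grip was commanded at 70 N.

The path kept clear of the block, the file and the case, but I did not measure their positions afterwards. The network detections were unreliable for the small parts, so I used pixel positions read from the pictures and the fitted feeder pose instead.

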